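# Lever open the heavy half of a plaster mould

### The job

Open the plaster mould with its lever: with the fingers, push the wooden prop out sideways from under the lever's long arm, sliding it on the table until it is fully clear (do not lift or tip it), then press the lever's long end down as far as it goes so that the short end raises the heavy mould lid. Finish while still holding the lever down, with the lid raised and still. Raise the lid only with the lever, without touching the lid, and leave everything else where it stands.

Things in the scene. Friction and masses are not known exactly. Their poses are not given: they have to be found in the camera images.
- stand: Mould stand, fixed: dark steel base plate carrying a fulcrum bracket and a square two-part plaster mould (190 x 200 mm, top 149 mm above the table). Origin: on the table right under the lever's pivot pin. z up; x level, from the lever's long end to the mould: the long arm runs along -x, the mould fills x 130 to 320. The plate begins at x = -35; bare table under the long arm.
- lever: Steel lever, a bar 30 mm wide (y), 12 thick, on a pin. Origin: the pin, 85 above the table. x: along the bar to the short end, whose roller (x = 100) lies under the lid's lip; z: its upper side. Long end x = -305. At rest the long end stands 0.15 rad above level; pressed, it goes down 0.30 rad to a stop, 0.15 rad below level. Pressing takes 3 to 9 N; let go, it comes back up.
- lever_pad (a point): Middle of the upper face of the flat paddle (60 mm along the bar, 50 wide) at the lever's long end: the place to press. In the lever's frame x = -275, z = 9. About 135 above the table at rest, 53 when fully down.
- lid: Upper mould half: a heavy flap (3 to 5.4 kg) of white plaster 190 x 200 x 70 mm with steel straps, hinged along its edge farthest from the lever. Origin: on the hinge line, at stand x = 330, 78 above the table. z: up when shut. Shut it is level; with the lever fully down it is tilted about 0.13 rad. It falls shut when the lever is let go.
- lid_lip (a point): Outer end of the steel lip (60 mm wide, 10 thick) on the lid's edge towards the lever, upper face; 88 above the table when shut, about 30 higher when raised.
- prop: Loose wooden safety prop (0.3 to 0.6 kg) under the long arm: it keeps the lever from going down. Origin: underside, below the block. Block 44 x 44 mm, top 90 above the table, under the bar with 3 to 20 of air; foot board 50 wide, 12 thick, from y = 40 to y = -125, carries a post. Its axes start within 0.12 rad of the stand's. It slides with a push of a few N.
- prop_post (a point): Top of the prop's upright round post (diameter 18 mm, 125 above the table, at the prop's y = -85), free beside the lever: about 54 clear between block and post, 60 between bar and post. Pushing the post away from the lever, towards the stand's -y, slides the whole prop out sideways.
- cup: Bystander, to be left alone: white porcelain cup, no handle, rim diameter 68, height 70 mm. Stands near the lever. Origin: centre of its underside.
- jar: Bystander, to be left alone: glass jar with metal screw lid, diameter 60, height 90 mm. Stands near the lever. Origin: centre of its underside.
- bottle: Bystander, to be left alone: white plastic bottle with dark cap, diameter 54, height 130 mm. Stands near the lever. Origin: centre of its underside.
- small_mould: Bystander, to be left alone: small plaster block 70 x 60 x 35 mm with two low pegs on top. Stands near the lever. Origin: centre of its underside.
- brush: Bystander, to be left alone: brush lying flat, about 200 mm long; origin under its middle. 
- bowl: Bystander, to be left alone: white porcelain bowl, rim diameter 140, height 60 mm. Origin: centre of its underside.
- vase: Bystander, to be left alone: white porcelain vase, widest 84, height 190 mm. Origin: centre of its underside.
Things that resemble listed ones, but are neither listed nor needed, are in the scene too. Leave any blue look-alike of the prop alone.

How it is judged:
On the way, in this order (a step that is already met when the one before it is completed fails the run):
1. the prop is slid out from under the lever's arm while the lid is still shut ((y of prop in the frame of stand below -0.042 m or y of prop in the frame of stand above 0.042 m or x of prop in the frame of stand below -0.335 m) and height (world z) of prop below 0.008 m and angle between lid's own z axis and vertical below 0.05 rad), for 0.2 s.
2. the fingers press the lever down and its short end raises the lid (angle between lid's own z axis and vertical above 0.105 rad and contact force between the fingers and lever above 1 N and contact force between lever and lid above 3 N), for 0.3 s.
At the end, for the whole second after the job is handed in: Fingers still press the lever (over 1 N), which carries the lid (over 3 N), tilted over 0.105 rad and still (under 0.1 rad/s); the prop is flat on the table, off the lever, its block's middle over 42 mm to the side of the arm's centre line (or over 335 mm from the pivot, past the arm's end) (all of step 2 and angular speed of lid below 0.1 rad/s and contact force between prop and lever below 0.3 N and (y of prop in the frame of stand below -0.042 m or y of prop in the frame of stand above 0.042 m or x of prop in the frame of stand below -0.335 m) and height (world z) of prop below 0.008 m and angle between prop's own z axis and vertical below 0.1 rad); the arm keeps its last pose, push and grip.
It fails at once if the prop is lifted or tipped instead of slid (height (world z) of prop above 0.015 m or angle between prop's own z axis and vertical above 0.3 rad).
It fails at once if the robot touches the lid: only the lever may raise it (contact force between any of the fingers, the arm and lid above 1 N).
It fails at once if a bystander is pushed more than 30 mm away, lifted or knocked over (distance of any of cup, jar, bottle, small_mould, brush, bowl, vase from where it was at the start of the episode above 0.03 m or angle between any of cup, jar, bottle, small_mould, bowl, vase's own z axis and vertical above 0.5 rad).
It also fails if it takes over 45 s, if anything falls off the work surface, if the arm or the gripper's body presses on something with over 40 N, if the wrist force passes 120 N, or if a joint passes its speed limit or range.

### The arm

A 7-joint arm with a two-finger parallel gripper is mounted at the origin on the work surface. World frame = base frame: x ahead of the robot, y to its left, z up, the work surface at z = 0. Lengths are in m, angles in rad, forces in N, time in s.
With the tool pointing down it reaches from about 0.4 to 0.85 m from the base axis. Payload 10.4 kg.
Tool frame: the origin (TCP) lies on the front face of the gripper's body, between the roots of the fingers; the fingertips stand 73 mm ahead of it and the grasp point (between the pads) lies 54 mm ahead of it; x points along the fingers, y is the direction in which the jaws open and shut, and the axes are right-handed (so a half turn about x gives the same grasp; the last joint's range is limited). The gripper opens to 85 mm and grips with 20 to 120 N. Pads are 22 mm wide; open, the fingers measure 114 mm over their backs; the gripper's body (76 mm by 85 mm) begins 54 mm behind the grasp point. The pads swing forward as they close: fully open they stand 13 mm farther back than shut.
Start: joints at [-1.34, 0.332, -0.065, 1.46, 0.022, 1.35, -0.088], TCP at [0.157, 0.605, 0.304] pointing down, gripper open.
Joint ranges: [-2.6, 2.6], [-0.5, 2.12], [-1.47, 1.34], [0.16, 2.42], [-1.27, 4.41], [0.06, 2.06], [-2.6, 2.6]. Speed limits (rad/s): [2.22, 2.22, 2.79, 2.79, 3.14, 3.14, 3.14].

### API

Orientations are given as a unit quaternion [x, y, z, w].
In Python, from workcell import manip gives the robot as it stands. The module is installed in compiled form; this text tells all that it offers.
- The arm moves only by the tool arm_command, never from a script. Its argument "moves" is a list that holds one entry, the list of rows, each a list of 5 numbers: the closure, from 0 (fully open) to 1 (shut), then the shift along the tool's x, y, z in units of 25 mm (1.0 is 25 mm), then the turn about the tool's x in degrees. A call has 1 to 12 rows; each row shifts and turns the commanded pose from where the row before left it, along the tool's axes as they then stand; what a row does not reach is not made up. A row lasts 1/12 s, in which the tool goes at most 41.7 mm and 7.16 degrees, less where a joint would pass 70% of its speed; a pose out of reach is approached as far as the arm can. A call is refused whole if a number of a shift passes 1 or a number of a turn 7.16, either way. A call with a gripper value outside its range is refused whole. The fingers move at their own pace and stop on an object; "force" is the grip in N (left out, the last holds). Time passes only in rows, so rows that do not move let the fingers close. It gives the time, the measured TCP pose, the force and the opening at its end, in the units of the state.
- manip.get_obs(): the state, without advancing time (a new reading comes with each control period).
- manip.camera(name): name is "scene" or "side" or "wrist"; returns the picture (480x640x3 uint8, red, green, blue); there is no depth.
- manip.camera_info(name): a dict with "vfov" (degrees; the focal length in pixels is half the picture's height over the tangent of half this angle, whatever the lens; pixels are square), "cx", "cy" (the principal point, pixels), "pose" (4x4, takes a point from camera to world coordinates). Camera axes: x right, y down, z forward; pixel columns grow to the right and rows downward; lengths in m; the calibration is good to about 2 mm. A picture is of the moment at which its call begins: read the wrist's pose just before it. camera_info takes no time and is no camera call; for the wrist camera it gives the pose at the moment of the call.
- manip.hand_in(): hands the job in, once; it reports no verdict.
Trained networks look in the newest picture that a camera, given by its name, has taken for a name from the list of things; names that differ only in an ending like _2 or _b are one class to them, and where a whole thing is asked for, a point or a joint stands for the part that bears it (a point fixed in the world has none). Each returns a list of dicts, best first, with "confidence" (0 to 1); they miss things now and then, are a little off and sometimes report something else, mostly with a low value. They report only what shows in the picture. A call takes as long as a camera call. They do not tell look-alikes from the thing itself.
- manip.regions_of(query, camera): "mask" (480x640 bool, what is visible of it) and "rect" ([left, top, right, bottom] in pixels, round what is visible of it).
- manip.pinpoint(query, camera): "pixel" ([row, column] in pixels: a listed point, or the origin of a listed thing).
The state is a dict: "clock": time; "joint_pos": joint angles; "joint_velocities": joint speeds; "tau": joint torques, N m; "position": TCP position; "ee_rot": TCP orientation; "ft_force": force on the tool from outside, world axes, zero at the start; "torque": the same for the moment, N m; "grip_width": opening from 0.0 (shut) to 1.0 (fully open).
Only numpy, scipy, OpenCV 4.12 (cv2) and the standard library are available. Lean on these libraries where they do the work, as an engineer would, in place of code of your own. Each camera call takes 0.05 s, during which the arm holds its last target.

## Working session

There is one attempt and no reset: what is moved stays moved. The work goes in short steps, Python scripts to look and compute and a tool call to move; the robot and the scene stay as the last step left them, time stands still between calls to the robot, and variables do not carry over. Pictures are saved under pics/ and viewed, and the job is handed in when it is done.

Besides the shell and the picture viewer there is one more tool, called after "Call:" in YAML: its name, and indented under it one key for each argument. arm_command: Moves the arm, as the interface text tells. Its arguments: {"type":"object","properties":{"moves":{"type":"array","items":{"type":"array","items":{"type":"array","items":{"type":"number"}}}},"force":{"type":"number"}},"required":["moves"]}

```bash
mkdir -p pics; python3 - <<'E'
from workcell import manip
import cv2,numpy as np
np.set_printoptions(precision=4,suppress=True)
o=manip.get_obs(); print(o)
for c in ["scene","side","wrist"]:
    ci=manip.camera_info(c); print(c,ci)
    im=manip.camera(c); cv2.imwrite(f"pics/{c}0.png",im[:,:,::-1])
E
```

```text
{'clock': 0.0, 'joint_pos': array([-1.3396,  0.3329, -0.0647,  1.4609,  0.0216,  1.3499, -0.0885]), 'joint_velocities': array([ 0.0006,  0.0012, -0.0005, -0.    ,  0.0009,  0.0009,  0.0008]), 'tau': array([ -0.0002, -62.5427,   0.0489, -39.1632,   0.0161,   0.0095,
        -0.    ]), 'position': array([0.1569, 0.6047, 0.3031]), 'ee_rot': array([ 0.089 ,  0.7015, -0.09  ,  0.7014]), 'ft_force': array([1.0585, 0.2776, 1.2584]), 'torque': array([-0.0124, -0.0285, -0.0045]), 'grip_width': 0.9988200214001026}
scene {'vfov': 50.26422116203082, 'cx': 324.2184161514337, 'cy': 238.6296304142514, 'pose': array([[-0.2495,  0.8137, -0.5251,  1.2395],
       [ 0.9683,  0.2181, -0.1221,  0.1827],
       [ 0.0152, -0.5389, -0.8422,  1.2747],
       [ 0.    ,  0.    ,  0.    ,  1.    ]])}
side {'vfov': 49.83284592116314, 'cx': 325.64753972712754, 'cy': 236.54901533176326, 'pose': array([[ 0.9285, -0.2012,  0.3121,  0.0371],
       [-0.3712, -0.5272,  0.7644, -1.1161],
       [ 0.0107, -0.8256, -0.5642,  0.9651],
       [ 0.    ,  0.    ,  0.    ,  1.    ]])}
wrist {'vfov': 68.86022619217998, 'cx': 321.50910281504366, 'cy': 243.00898376030383, 'pose': array([[ 0.2516,  0.9177,  0.3076,  0.0772],
       [ 0.9678, -0.2383, -0.0806,  0.626 ],
       [-0.0007,  0.318 , -0.9481,  0.3748],
       [ 0.    ,  0.    ,  0.    ,  1.    ]])}
```

View pics/scene0.png

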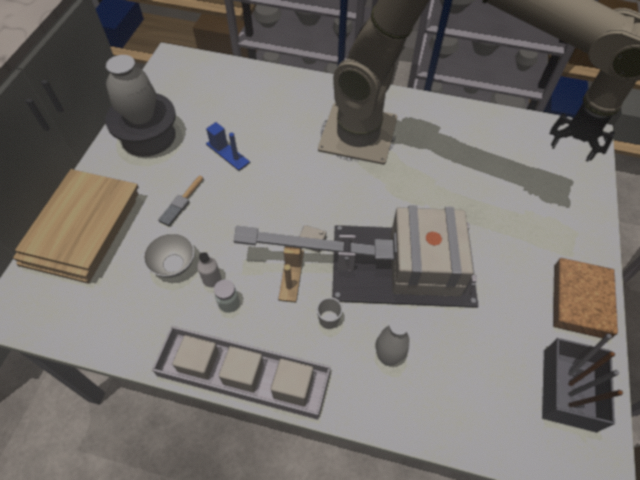

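View pics/side0.png

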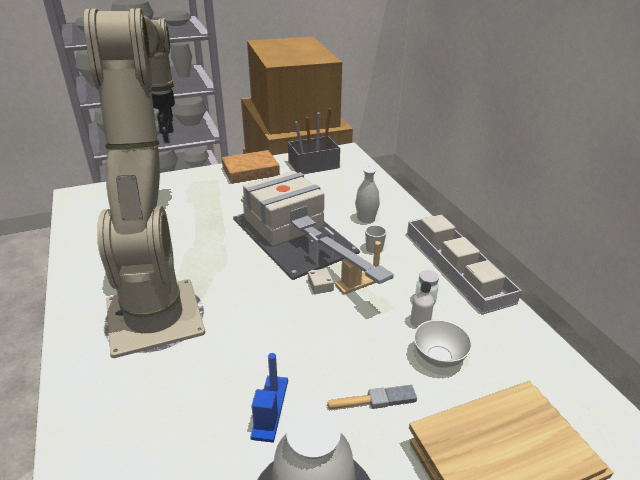

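View pics/wrist0.png

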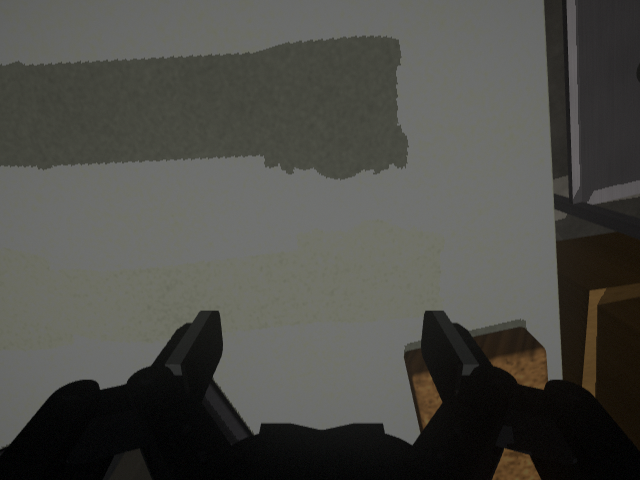

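The lever runs from its pad at scene (245,235) to the mould at (432,245). The wooden prop is at scene (292,270) with its post at (288,272); in the side view it is at (352,275) with the post at (378,250). The blue look-alike is at scene (225,145). Next I'll measure these.

```bash
cat > h.py <<'E'
from workcell import manip
import cv2,numpy as np
np.set_printoptions(precision=4,suppress=True)
INF={c:manip.camera_info(c) for c in ["scene","side"]}
def ray(c,pix,ci=None):
    ci=ci or INF.get(c) or manip.camera_info(c)
    f=240/np.tan(np.radians(ci["vfov"]/2)); r,k=pix
    d=np.array([(k-ci["cx"])/f,(r-ci["cy"])/f,1]); T=ci["pose"]
    return T[:3,3],T[:3,:3]@d
def onz(c,pix,z,ci=None):
    o,d=ray(c,pix,ci); return o+d*(z-o[2])/d[2]
def proj(c,p,ci=None):
    ci=ci or INF.get(c) or manip.camera_info(c)
    f=240/np.tan(np.radians(ci["vfov"]/2)); T=ci["pose"]
    q=T[:3,:3].T@(np.array(p)-T[:3,3]); return np.array([ci["cy"]+f*q[1]/q[2],ci["cx"]+f*q[0]/q[2]])
def tri(p1,p2):
    A=np.zeros((3,3));b=np.zeros(3)
    for c,p in (("scene",p1),("side",p2)):
        o,d=ray(c,p); d/=np.linalg.norm(d); M=np.eye(3)-np.outer(d,d); A+=M;b+=M@o
    return np.linalg.solve(A,b)
E
python3 - <<'E'
from h import *
for c in ["scene","side"]: manip.camera(c)
for q in ["lever_pad","lever","stand","prop","prop_post","lid_lip","lid","cup","jar","bottle","small_mould","brush","bowl","vase"]:
    R={}
    for c in ["scene","side"]:
        try: R[c]=manip.pinpoint(q,c)[:3]
        except Exception as e: R[c]=[]; print(e)
    print(q,{c:[(np.round(r["pixel"],1).tolist(),round(r["confidence"],2)) for r in R[c]] for c in R})
    for a in R["scene"][:2]:
        for b in R["side"][:2]:
            t=tri(a["pixel"],b["pixel"]); print("   ",t, "res",np.linalg.norm(proj("scene",t)-a["pixel"]).round(1))
E
python3 - <<'E'
import cv2
a=cv2.imread('pics/scene0.png')[200:340,190:390]; cv2.imwrite('pics/c1.png',cv2.resize(a,(800,560),interpolation=cv2.INTER_CUBIC))
a=cv2.imread('pics/side0.png')[190:340,280:480]; cv2.imwrite('pics/c2.png',cv2.resize(a,(800,600),interpolation=cv2.INTER_CUBIC))
E
```

```text
lever_pad {'scene': [([237.8, 248.6], 0.58), ([266.1, 289.6], 0.15)], 'side': [([272.6, 374.8], 0.81), ([284.6, 321.9], 0.41)]}
    [ 0.5656 -0.1781  0.1204] res 1.7
    [ 0.4797 -0.167   0.0685] res 22.4
    [ 0.5997 -0.0751  0.0458] res 6.2
    [ 0.5071 -0.0547 -0.0198] res 15.9
lever {'scene': [([247.8, 347.7], 0.57), ([302.1, 229.1], 0.55)], 'side': [([238.5, 320.8], 0.58), ([283.2, 321.8], 0.58), ([260.8, 322.8], 0.44)]}
    [0.5083 0.0787 0.0807] res 0.3
    [ 0.4683  0.0486 -0.0365] res 11.9
    [ 0.6088 -0.097   0.1183] res 63.5
    [ 0.5789 -0.1362  0.0017] res 52.1
stand {'scene': [([262.0, 344.9], 0.55)], 'side': [([264.7, 320.1], 0.83)]}
    [ 0.5024  0.0727 -0.0119] res 0.9
prop {'scene': [([145.1, 216.4], 0.87), ([263.2, 295.5], 0.56)], 'side': [([281.7, 350.9], 0.77), ([422.9, 268.3], 0.73)]}
    [ 0.4073 -0.3228  0.2572] res 5.5
    [ 0.1882 -0.4363  0.0112] res 0.1
    [ 0.55   -0.0596  0.0056] res 0.0
    [ 0.2796 -0.1316 -0.4464] res 7.1
prop_post {'scene': [([133.4, 231.4], 0.93), ([267.6, 288.2], 0.81)], 'side': [([355.3, 271.6], 0.72), ([242.7, 376.8], 0.64)]}
 
[... 886 characters left out ...]
20.4], 0.59)]}
    [ 0.6635 -0.2747 -0.0061] res 1.7
small_mould {'scene': [([246.6, 311.0], 0.73)], 'side': [([284.8, 317.8], 0.58)]}
    [ 0.467  -0.0293 -0.01  ] res 3.1
brush {'scene': [([199.4, 183.6], 0.65)], 'side': [([400.4, 374.5], 0.73), ([262.9, 321.7], 0.34)]}
    [ 0.425  -0.4586  0.0051] res 1.5
    [ 0.4654 -0.3025  0.2282] res 39.3
bowl {'scene': [([266.4, 177.6], 0.76), ([202.0, 183.5], 0.19)], 'side': [([356.1, 439.8], 0.62)]}
    [ 0.6428 -0.3883 -0.0086] res 1.5
    [ 0.5376 -0.4365  0.1087] res 19.9
vase {'scene': [([355.6, 386.9], 0.75), ([200.8, 185.2], 0.21)], 'side': [([220.1, 368.1], 0.6)]}
    [ 0.7499  0.2432 -0.0059] res 0.7
    [ 0.5591 -0.2644  0.3129] res 28.9
```

View pics/c1.png

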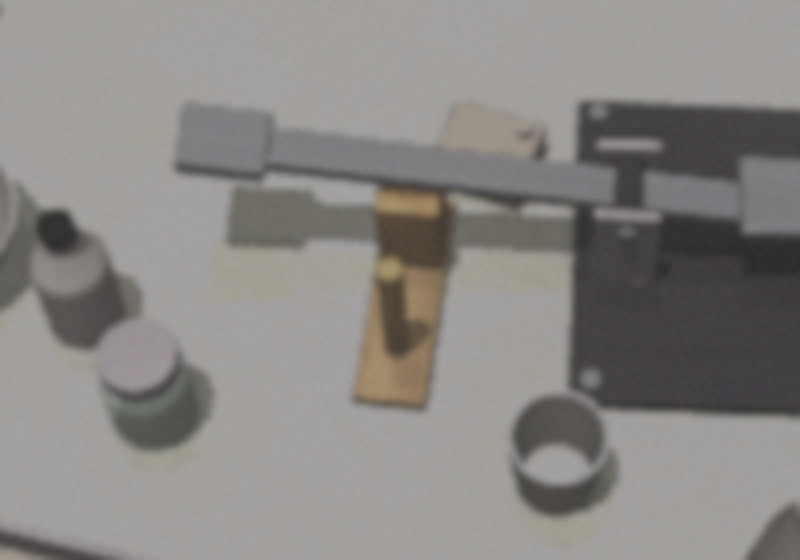

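View pics/c2.png

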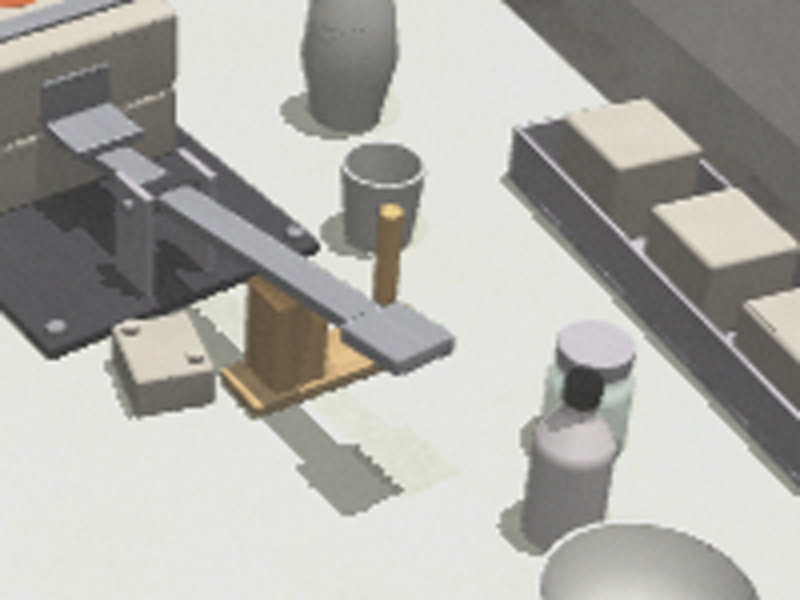

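```bash
python3 - <<'E'
from h import *
from scipy.spatial.transform import Rotation as R
pad=tri([235,246],[274.5,380]); print("pad",pad)
# pad corners on z=.135 
print("pad onz", onz("scene",[235,246],.135), onz("side",[274.5,380],.135))
print("post top", onz("scene",[267,287.5],.125), onz("side",[242.7,377.5],.125))
print("cup",onz("scene",[320.4,327.8],0),"cup side", onz("side",[248,375],0))
print("prop foot far corners", onz("scene",[300.5,279],.012), onz("scene",[301.5,296.5],.012))
print("block base", onz("scene",[266.5,285],.012),onz("scene",[266.5,301],.012))
print("block top near edge", onz("scene",[252,285],.09),onz("scene",[253,300],.09))
print("tray edge", onz("scene",[330,175],.03), onz("scene",[372,329],.03))
# pivot: bracket tops
o=manip.get_obs(); M=R.from_quat(o["ee_rot"]).as_matrix(); print(M)
E
```

```text
pad [ 0.5677 -0.1898  0.1253]
pad onz [ 0.5716 -0.1856  0.135 ] [ 0.5628 -0.2023  0.135 ]
post top [ 0.6311 -0.0536  0.125 ] [ 0.6278 -0.0591  0.125 ]
cup [0.6946 0.0722 0.    ] cup side [0.6949 0.0744 0.    ]
prop foot far corners [ 0.6773 -0.0692  0.012 ] [ 0.6679 -0.0225  0.012 ]
block base [ 0.5716 -0.0842  0.012 ] [ 0.5599 -0.0405  0.012 ]
block top near edge [ 0.5698 -0.0807  0.09  ] [ 0.5624 -0.0407  0.09  ]
tray edge [ 0.8342 -0.2999  0.03  ] [0.8401 0.1115 0.03  ]
[[-0.      0.2511  0.968 ]
 [ 0.0001  0.968  -0.2511]
 [-1.      0.0001 -0.    ]]
```

Call:
arm_command:
  moves:
    - [[1,0,0,0,-6.9],[1,0,0,0,-6.9],[1,0,0,0,-6.9],[1,0,0,0,-6.9],[1,0,-1,0.36,0],[1,0,-1,0.36,0],[1,0,-1,0.36,0],[1,0,-1,0.36,0],[1,0,-1,0.36,0],[1,0,-1,0.36,0],[1,0,-1,0.36,0],[1,0,-1,0.36,0]]
  force: 40

```text
clock: 2.65
position: [0.2728, 0.4252, 0.3041]
ee_rot: [-0.08, 0.702, 0.081, 0.703]
ft_force: [0.7, 0.1, 0.7]
grip_width: 0.002
```

Call:
arm_command:
  moves:
    - [[1,0,-1,0.36,0],[1,0,-1,0.36,0],[1,0,-1,0.36,0],[1,0,-1,0.36,0],[1,0,-1,0.36,0],[1,0,-1,0.36,0],[1,0,-1,0.36,0],[1,0,-1,0.36,0],[1,0,-1,0.36,0],[1,0,-1,0.36,0],[1,0,-1,0.36,0],[1,0,-1,0.36,0]]

```text
clock: 3.65
position: [0.4458, 0.1574, 0.3042]
ee_rot: [-0.08, 0.702, 0.081, 0.703]
ft_force: [0.8, -0.6, 0.1]
grip_width: -0.004
```

Call:
arm_command:
  moves:
    - [[1,0,-1,0.36,0],[1,0,-1,0.36,0],[1,0,-1,0.36,0],[1,0,-1,0.36,0],[1,0,-1,0.36,0],[1,0,-1,0.36,0],[1,0,-1,0.36,0],[1,0,-1,0.36,0],[1,0,-1,0.36,0],[1,0,-1,0.36,0],[1,0,0,0,0],[1,0,0,0,0]]

```text
clock: 4.65
position: [0.5896, -0.0661, 0.3036]
ee_rot: [-0.08, 0.703, 0.079, 0.702]
ft_force: [-1.0, 0.5, -0.2]
grip_width: 0.001
```

```bash
python3 - <<'E'
from h import *
out=[]
for c in ["scene","side","wrist"]:
    ci=manip.camera_info(c); im=manip.camera(c)[:,:,::-1].copy()
    for z,col in ((.08,(0,0,255)),(.23,(0,255,0))):
        p=proj(c,[.5896,-.066,z],ci); cv2.circle(im,(int(round(p[1])),int(round(p[0]))),2,col,-1)
    if c=="scene": im=cv2.resize(im[180:330,190:390],(800,600),interpolation=3)
    if c=="side": im=cv2.resize(im[170:320,280:480],(800,600),interpolation=3)
    cv2.imwrite(f"pics/{c}1.png",im)
print(manip.pinpoint("prop_post","wrist"),)
E
```

```text
[{'pixel': [289.4, 317.3], 'confidence': 0.62}]
```

View pics/scene1.png

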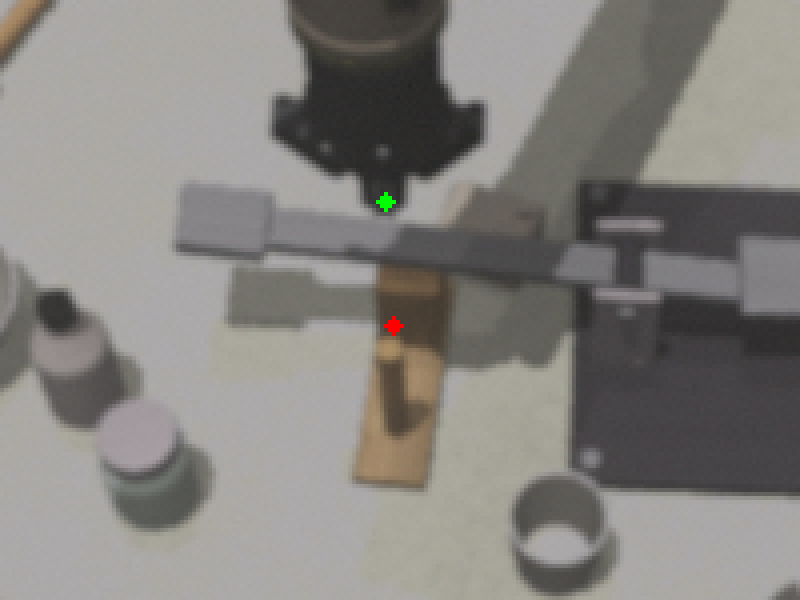

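View pics/side1.png

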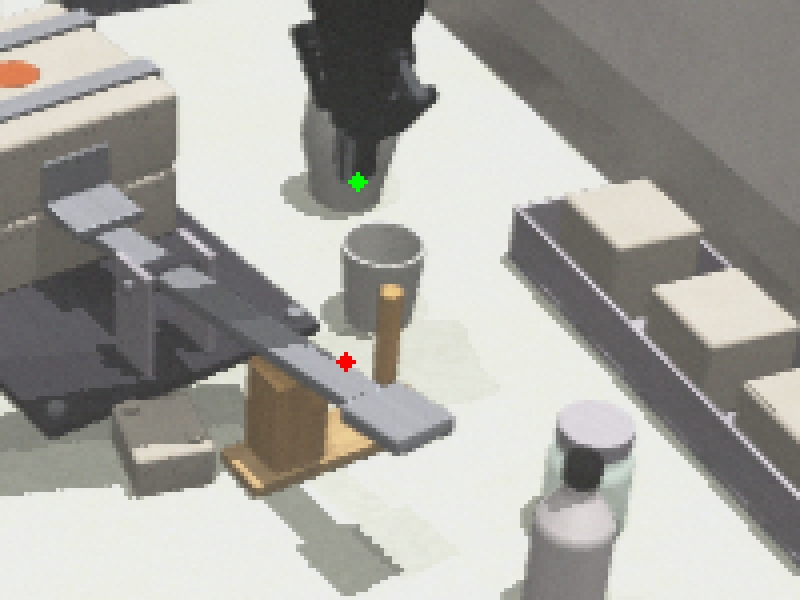

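View pics/wrist1.png

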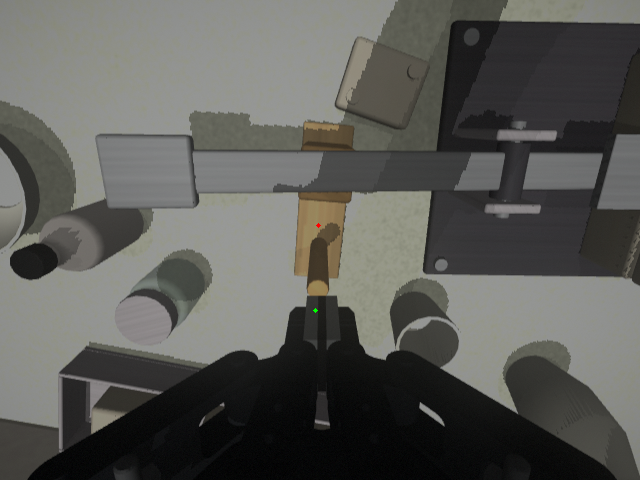

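Call:
arm_command:
  moves:
    - [[1,0.8,0,0,0],[1,0.8,0,0,0],[1,0.8,0,0,0],[1,0.8,0,0,0],[1,0.8,0,0,0],[1,0.7,0,0,0],[1,0.7,0,0,0],[1,0.6,0,0,0],[1,0.1,0,0,0],[1,0,0,0,0]]

```text
clock: 5.68
position: [0.5889, -0.0637, 0.1509]
ee_rot: [-0.081, 0.703, 0.081, 0.702]
ft_force: [-1.0, 0.5, 0.7]
grip_width: 0.001
```

```bash
python3 - <<'E'
from h import *
for c in ["scene","wrist"]:
    im=manip.camera(c)[:,:,::-1].copy()
    if c=="scene": im=cv2.resize(im[180:330,190:390],(800,600),interpolation=3)
    cv2.imwrite(f"pics/{c}2.png",im)
E
```

```text
(no output)
```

View pics/wrist2.png

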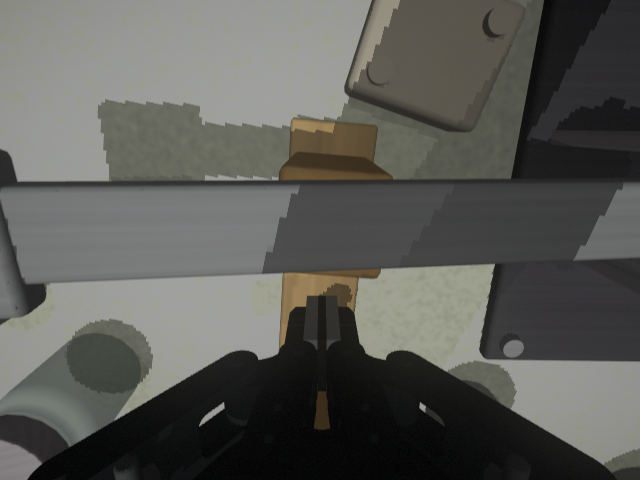

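View pics/scene2.png

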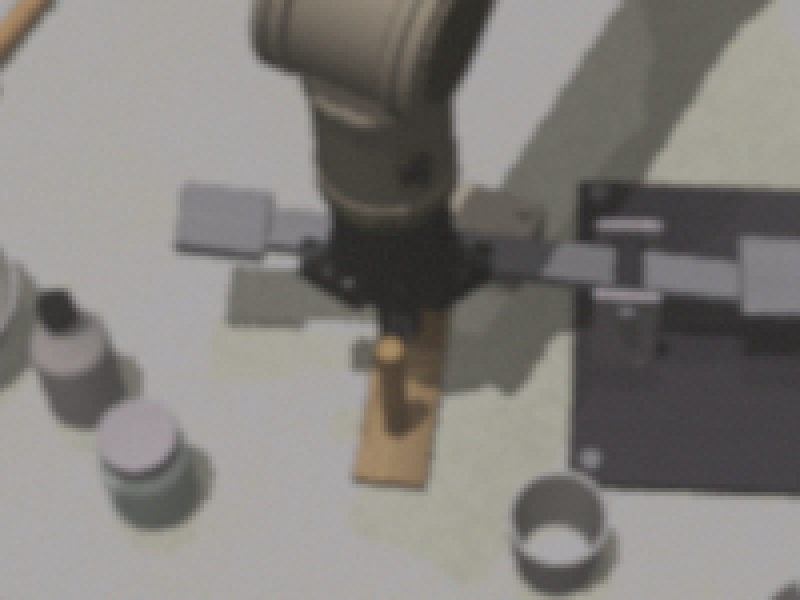

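The fingers are in the gap and centred on the post (wrist view row 410, col 322). Pushing slowly.

Call:
arm_command:
  moves:
    - [[1,0,0,0.2,0],[1,0,0,0.2,0],[1,0,0,0.2,0],[1,0,0,0.2,0],[1,0,0,0.2,0],[1,0,0,0.2,0],[1,0,0,0.2,0],[1,0,0,0.2,0],[1,0,0,0.2,0],[1,0,0,0.2,0],[1,0,0,0.2,0],[1,0,0,0,0]]

```text
clock: 6.78
position: [0.644, -0.0516, 0.1513]
ee_rot: [-0.081, 0.702, 0.081, 0.703]
ft_force: [0.6, -0.7, 0.3]
grip_width: 0.003
```

```bash
python3 - <<'E'
from h import *
im=manip.camera("scene")[:,:,::-1].copy()
cv2.imwrite(f"pics/scene3.png",cv2.resize(im[180:330,190:390],(800,600),interpolation=3))
im=manip.camera("side")[:,:,::-1].copy()
cv2.imwrite(f"pics/side3.png",cv2.resize(im[170:320,280:480],(800,600),interpolation=3))
E
```

```text
(no output)
```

View pics/scene3.png

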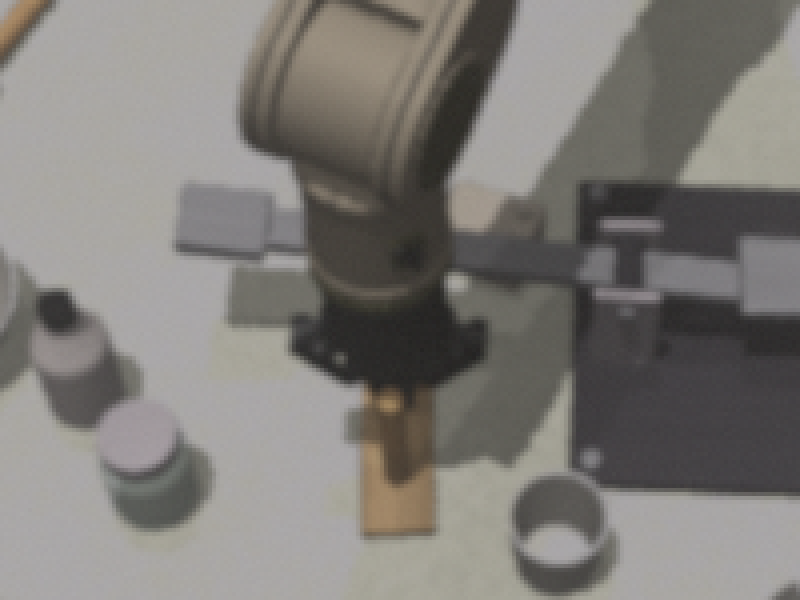

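View pics/side3.png

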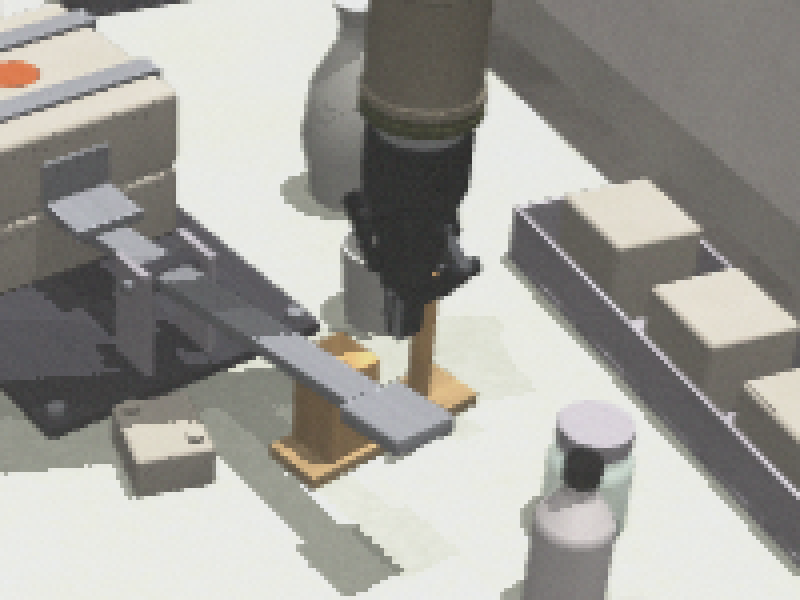

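The prop slides flat and has moved about 30 mm. Pushing another 50 mm.

Call:
arm_command:
  moves:
    - [[1,0,0,0.2,0],[1,0,0,0.2,0],[1,0,0,0.2,0],[1,0,0,0.2,0],[1,0,0,0.2,0],[1,0,0,0.2,0],[1,0,0,0.2,0],[1,0,0,0.2,0],[1,0,0,0.2,0],[1,0,0,0.2,0],[1,0,0,0,0],[1,0,0,-0.4,0]]

```text
clock: 7.88
position: [0.6834, -0.0421, 0.1512]
ee_rot: [-0.081, 0.702, 0.081, 0.703]
ft_force: [0.9, 0.6, -0.6]
grip_width: 0.002
```

Call:
arm_command:
  moves:
    - [[1,-1,0,0,0],[1,-1,0,0,0],[1,-1,0,0,0],[1,0,0,0,0]]

```text
clock: 8.22
position: [0.6842, -0.0434, 0.2324]
ee_rot: [-0.081, 0.699, 0.08, 0.706]
ft_force: [0.6, 0.3, 1.1]
grip_width: 0.002
```

```bash
python3 - <<'E'
from h import *
im=manip.camera("scene")[:,:,::-1].copy()
cv2.imwrite(f"pics/scene4.png",cv2.resize(im[180:330,190:390],(800,600),interpolation=3))
im=manip.camera("side")[:,:,::-1].copy()
cv2.imwrite(f"pics/side4.png",cv2.resize(im[170:320,280:480],(800,600),interpolation=3))
ci=manip.camera_info("wrist")
im=manip.camera("wrist")[:,:,::-1].copy()
cv2.imwrite(f"pics/wrist4.png",im)
for q in ["prop","prop_post","lever_pad"]:
  for c in ["scene","side","wrist"]:
    print(q,c,[(r["pixel"],r["confidence"]) for r in manip.pinpoint(q,c)])
E
```

```text
prop scene [([144.3, 218.3], 0.87), ([290.0, 290.9], 0.69), ([251.8, 466.6], 0.67), ([248.9, 348.7], 0.59), ([260.6, 347.6], 0.44)]
prop side [([424.5, 265.0], 0.94), ([275.5, 376.2], 0.83)]
prop wrist [([158.9, 316.9], 0.64)]
prop_post scene [([132.4, 231.7], 0.85), ([296.4, 287.1], 0.69)]
prop_post side [([355.7, 273.2], 0.97), ([232.9, 400.9], 0.7)]
prop_post wrist []
lever_pad scene [([238.3, 247.2], 0.65)]
lever_pad side [([270.7, 379.2], 0.95), ([250.4, 373.3], 0.34)]
lever_pad wrist [([216.7, 132.2], 0.62)]
```

View pics/scene4.png

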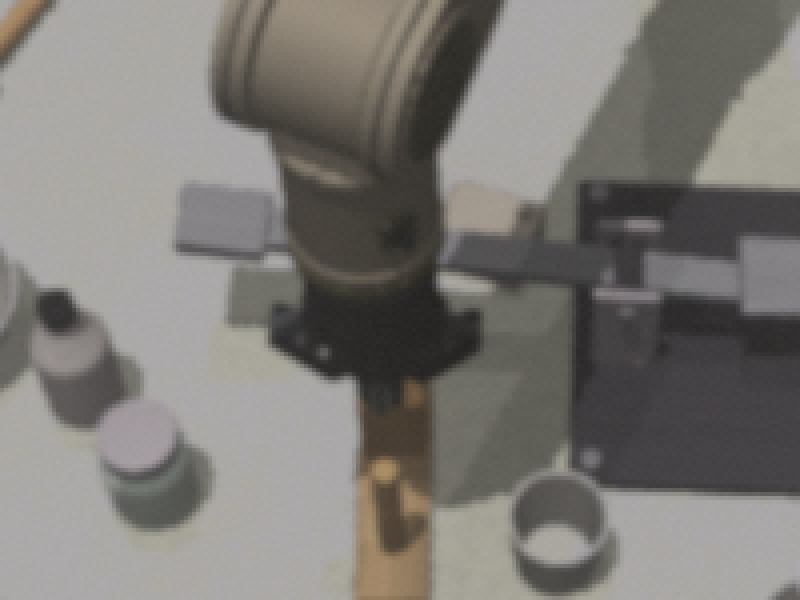

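View pics/side4.png

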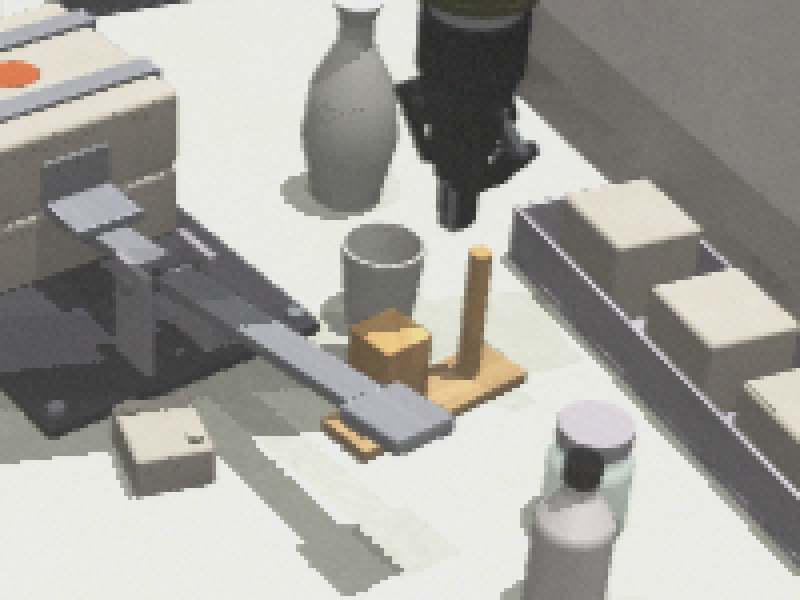

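View pics/wrist4.png

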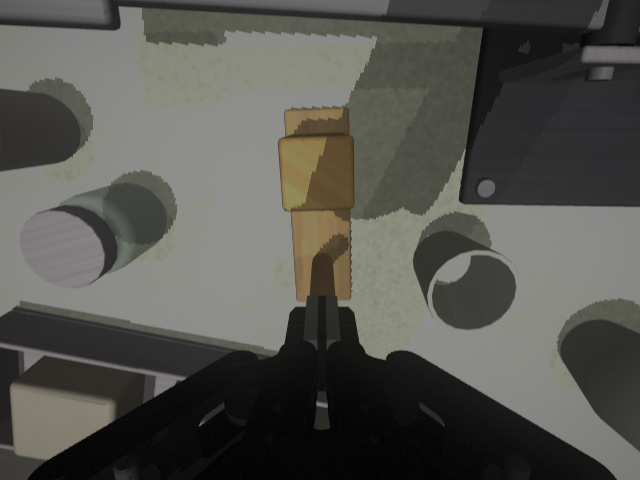

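Call:
arm_command:
  moves:
    - [[1,-0.5,0,-0.8,0],[1,-0.5,-0.7,-0.8,0],[1,-0.5,-0.7,-0.8,0],[1,0,-0.7,-0.8,0],[1,0,-0.7,-0.8,0],[1,0,-0.7,-0.8,0],[1,0,-0.7,-0.8,0],[1,0,-0.5,-0.2,0],[1,0,0,0,0],[1,0,0,0,0]]

```text
clock: 9.65
position: [0.5671, -0.1908, 0.264]
ee_rot: [-0.08, 0.702, 0.08, 0.703]
ft_force: [-0.4, 0.6, 0.0]
grip_width: -0.0
```

```bash
python3 - <<'E'
from h import *
p=manip.get_obs()["position"]; print(p)
for c in ["scene","side","wrist"]:
    ci=manip.camera_info(c); im=manip.camera(c)[:,:,::-1].copy()
    q=proj(c,[p[0],p[1],.135],ci); cv2.circle(im,(int(round(q[1])),int(round(q[0]))),2,(0,0,255),-1)
    print(c,[(r["pixel"],onz(c,r["pixel"],.135,ci)) for r in manip.pinpoint("lever_pad",c)[:1]])
    for r in manip.pinpoint("prop",c)[:3]: print("prop",r["pixel"],onz(c,r["pixel"],0.0,ci))
    if c=="scene": im=cv2.resize(im[180:330,190:390],(800,600),interpolation=3)
    if c=="side": im=cv2.resize(im[170:320,280:480],(800,600),interpolation=3)
    cv2.imwrite(f"pics/{c}5.png",im)
E
```

```text
[ 0.5671 -0.1908  0.264 ]
scene [([233.7, 248.5], array([ 0.566 , -0.1806,  0.135 ]))]
prop [287.4, 294.1] [ 0.6227 -0.0429  0.    ]
prop [263.2, 346.9] [0.5091 0.0817 0.    ]
prop [201.4, 184.2] [ 0.4246 -0.4537  0.    ]
side [([271.3, 379.2], array([ 0.5668, -0.1896,  0.135 ]))]
prop [423.8, 263.9] [ 0.1801 -0.4267  0.    ]
prop [274.4, 376.1] [ 0.6375 -0.049   0.    ]
wrist [([259.3, 319.2], array([ 0.5634, -0.1909,  0.135 ]))]
prop [297.8, 427.5] [ 0.6313 -0.0575  0.    ]
```

View pics/wrist5.png

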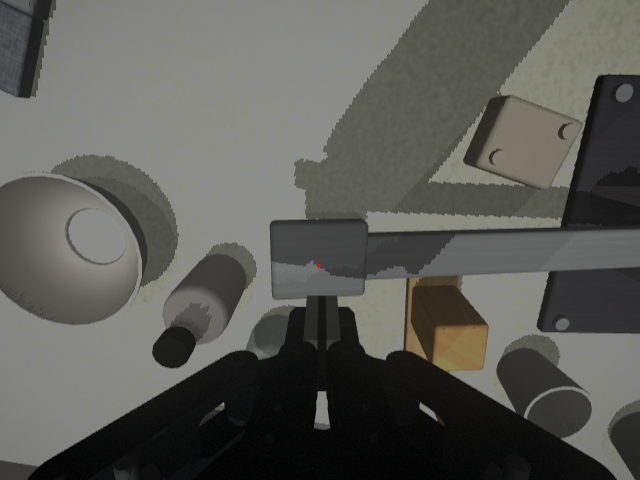

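View pics/side5.png

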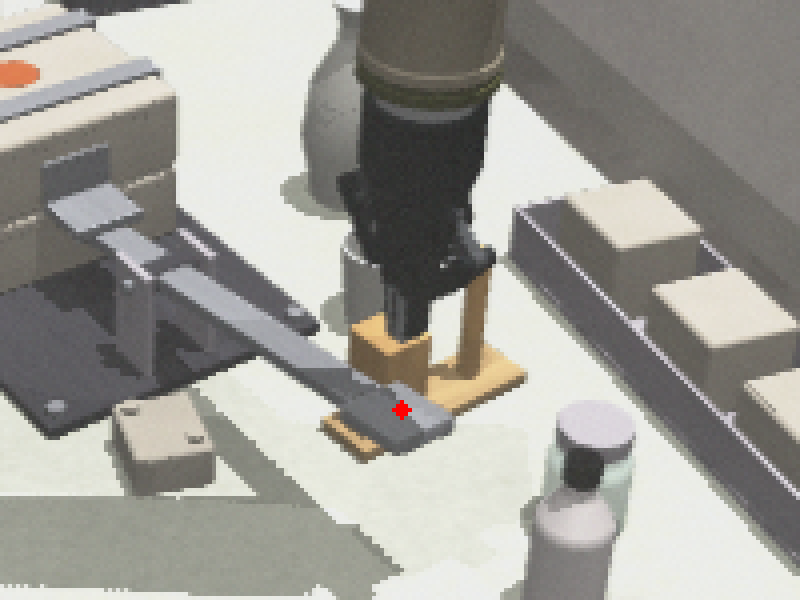

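View pics/scene5.png

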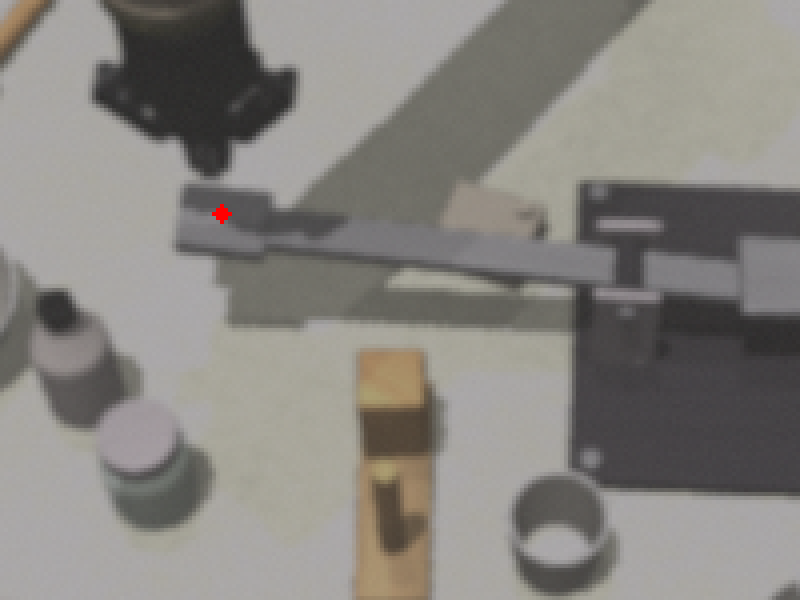

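The prop is clear, its block about 90 mm to the side. The closed fingertips are above the pad centre, at wrist (266,318) against a pad spanning cols 270-367. Pressing down.

Call:
arm_command:
  moves:
    - [[1,0.5,0,-0.1,0],[1,0.5,0,0,0],[1,0.5,0,0,0],[1,0.4,0,0,0],[1,0.3,0,0,0],[1,0.3,0,0,0],[1,0.3,0,0,0],[1,0.3,0,0,0],[1,0.3,0,0,0],[1,0.3,0,0,0],[1,0,0,0,0]]

```text
clock: 11.02
position: [0.5649, -0.1917, 0.1707]
ee_rot: [-0.081, 0.702, 0.08, 0.703]
ft_force: [0.1, -2.9, 5.1]
grip_width: -0.002
```

Call:
arm_command:
  moves:
    - [[1,0.3,0,0,0],[1,0.3,0,0,0],[1,0.3,0,0,0],[1,0.3,0,0,0],[1,0.2,0,0,0],[1,0.2,0,0,0],[1,0,0,0,0]]

```text
clock: 11.6
position: [0.5651, -0.1908, 0.1311]
ee_rot: [-0.08, 0.702, 0.08, 0.703]
ft_force: [-0.0, -0.4, 4.7]
grip_width: -0.001
```

Close to the stop now, so I'll press on in small steps until the force rises.

Call:
arm_command:
  moves:
    - [[1,0.1,0,0,0],[1,0.1,0,0,0],[1,0,0,0,0]]

```text
clock: 11.85
position: [0.5651, -0.1905, 0.1268]
ee_rot: [-0.08, 0.702, 0.081, 0.703]
ft_force: [-1.7, 0.4, 3.7]
grip_width: -0.0
```

Call:
arm_command:
  moves:
    - [[1,0.1,0,0,0],[1,0.05,0,0,0],[1,0,0,0,0],[1,0,0,0,0]]

```text
clock: 12.18
position: [0.5653, -0.1906, 0.126]
ee_rot: [-0.08, 0.702, 0.081, 0.703]
ft_force: [-13.5, 5.8, 35.6]
grip_width: -0.003
```

Call:
arm_command:
  moves:
    - [[1,-0.07,0,0,0],[1,0,0,0,0],[1,0,0,0,0],[1,0,0,0,0],[1,0,0,0,0],[1,0,0,0,0]]

```text
clock: 12.68
position: [0.5652, -0.1906, 0.1263]
ee_rot: [-0.08, 0.702, 0.081, 0.703]
ft_force: [-7.3, 3.0, 19.8]
grip_width: -0.001
```

```bash
python3 - <<'E'
from h import *
for c in ["scene","side"]:
    im=manip.camera(c)[:,:,::-1].copy()
    if c=="scene": im=cv2.resize(im[180:330,290:490],(800,600),interpolation=3)
    if c=="side": im=cv2.resize(im[140:320,240:480],(800,600),interpolation=3)
    cv2.imwrite(f"pics/{c}6.png",im)
    print(c,[r["pixel"] for r in manip.pinpoint("lid_lip",c)[:2]],[r["pixel"] for r in manip.pinpoint("prop",c)[:3]])
o=manip.get_obs(); print(o["clock"],o["position"],o["ft_force"],o["joint_velocities"])
E
```

```text
scene [[244.1, 379.1]] [[289.5, 291.3], [146.0, 218.9]]
side [[214.8, 307.0]] [[423.0, 264.1], [295.1, 375.1]]
12.9833 [ 0.5652 -0.1905  0.1263] [-6.5589  3.3727 20.5508] [-0.0004 -0.0008  0.0011 -0.0002  0.0003  0.0003  0.0002]
```

View pics/side6.png

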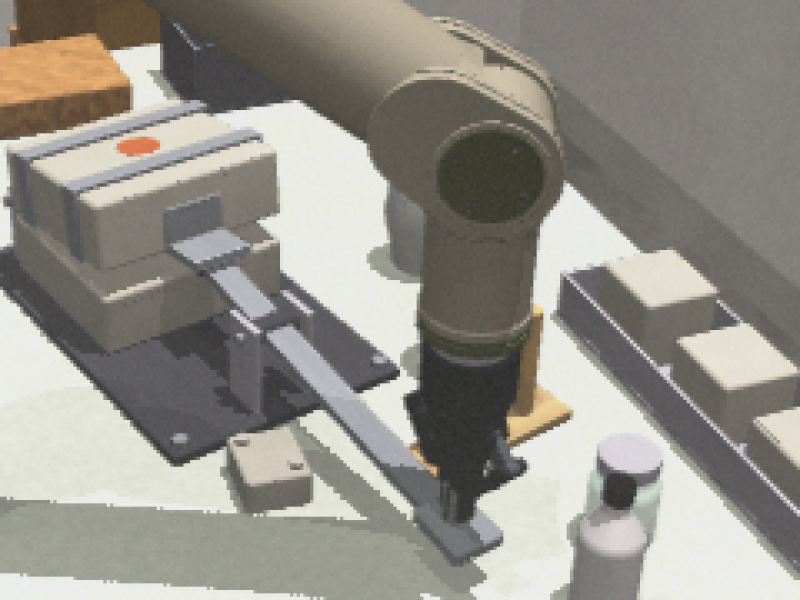

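View pics/scene6.png

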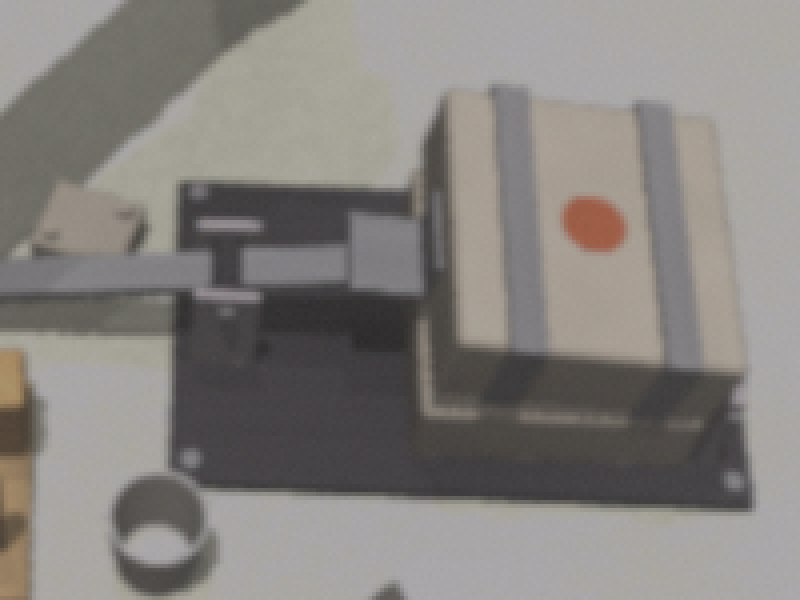

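The lid is raised, with an open seam on the lever side. The fingers sit on the pad at about 20 N, the readings are steady, and the prop and bystanders are clear. Handing in.

```bash
python3 - <<'E'
from h import *
print(manip.hand_in()); o=manip.get_obs(); print(o["clock"],o["position"],o["ft_force"])
E
```

```text
the job is handed in; nothing more can be done
None
the job is handed in; nothing more can be done
```

I slid the wooden prop out sideways by its post with the closed fingers. Then I pressed the lever's pad down to its stop and handed in while still holding it, at about 13 s of the 45 s allowed.

- **Prop:** it stood flat on the table, with its block's middle about 90 mm to the side of the arm's centre line (limit 42 mm). This comes from the network's pixel positions and matches the pictures.
- **Lever and lid:** the fingertips stopped about 53 mm above the table, which is the fully-down height. The wrist read about 20 N upward, steady. It briefly reached 36 N at the stop before I eased off. The lid shows an open seam on the lever side.
- **Not measured directly:** I judged the lid's tilt and stillness from the pictures and the steady pose, not from an angle measurement.
- **Bystanders:** those visible in the last pictures looked unmoved. I did not recheck every position by number, and the brush, bowl and vase were partly or wholly out of the last crops.
- **Disagreements:** the networks gave some low-confidence false hits, such as the blue look-alike prop. The cameras differed by about 10 mm on the pad position. I resolved both by comparing the views.

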